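# Raise the document camera to its upper stop and hold it

### The arm

A 7-joint arm with a two-finger parallel gripper is mounted at the origin on the work surface. World frame = base frame: x ahead of the robot, y to its left, z up, the work surface at z = 0. Lengths are in m, angles in rad, forces in N, time in s.
With the tool pointing down it reaches from about 0.35 to 0.9 m from the base axis. Payload 7.2 kg.
Tool frame: the origin (TCP) lies at the very end of the fingers, on their centre line; the grasp point (between the pads) lies 19 mm behind it; z points along the fingers, y is the line along which they close (so a half turn about z gives the same grasp; the last joint's range is limited). The gripper opens to 88 mm and grips with 3 to 60 N. Pads are 20 mm wide; open, the fingers measure 115 mm over their backs; the gripper's body (75 mm by 178 mm) begins 61 mm behind the grasp point.
Start: joints at [1.247, 0.411, -0.013, 1.596, 0.006, 1.134, -0.082], TCP at [0.158, -0.605, 0.223] pointing down, gripper open.
Joint ranges: [-2.95, 2.95], [-0.29, 1.99], [-1.47, 1.44], [0.14, 2.54], [-1.03, 4.17], [0.13, 1.85], [-2.86, 2.86]. Speed limits (rad/s): [2.39, 2.39, 3.01, 3.01, 3.14, 3.14, 3.14].

### API

Orientations are given as a unit quaternion [x, y, z, w].
In Python, from station import arm gives the robot as it stands. The module is installed in compiled form; this text tells all that it offers.
- The arm moves only by the tool carry_out, never from a script. Its argument "deltas" is a list that holds one entry, the list of rows, each a list of 6 numbers: the shift along the tool's x, y, z in m, then the turn, a rotation vector about the tool's x, y, z in rad. In form: [[[x, y, z, rx, ry, rz], ...]]. A call has 1 to 20 rows; each row shifts and turns the commanded pose from where the row before left it, along the tool's axes as they then stand; what a row does not reach is not made up. A row lasts 1/10 s, in which the tool goes at most 50 mm and 8.59 degrees, less where a joint would pass 70% of its speed; a pose out of reach is approached as far as the arm can. A call with a gripper value outside its range is refused whole. "fingers" is the opening, from 0 (shut) to 1 (fully open), set as the call begins (left out, the last holds). The fingers move at their own pace and stop on an object; "squeeze" is the grip in N (left out, the last holds). Time passes only in rows, so rows that do not move let the fingers close. It gives the time, the measured TCP pose, the force, the opening and the grip force at its end, in the units of the state.
- arm.get_obs(): the state, without advancing time (a new reading comes with each control period).
- arm.camera(name): name is "scene" or "side" or "wrist"; returns a dict with "color" (384x512x3 uint8, blue, green, red), "intrinsics" (3x3 intrinsics, pixels), "R" (3x3) and "t" (3): a world point X has camera coordinates R X + t; the wrist camera has in their place "T_tool_cam" (4x4, takes a point from camera to tool coordinates, whose origin is the TCP and whose axes are the flange's). Camera axes: x right, y down, z forward; pixel columns grow to the right and rows downward; lengths in m; the calibration is good to about 2 mm. A picture is of the moment at which its call begins: read the wrist's pose just before it. There is no depth.
- arm.job_done(): hands the job in; it is judged then, once.
The state is a dict: "t": time; "q": joint angles; "joint_vel": joint speeds; "joint_efforts": joint torques, N m; "position": TCP position; "eef_rot": TCP orientation; "contact_force": force on the tool from outside, world axes, zero at the start; "ft_torque": the same for the moment, N m; "opening": finger opening in m; "grip_force": force on a finger pad.
Only numpy, scipy, OpenCV 4.12 (cv2) and the standard library are available. Lean on these libraries where they do the work, as an engineer would, in place of code of your own. Each camera call takes 0.05 s, during which the arm holds its last target. There are 200 camera calls.

### The job

Get the document camera on the craft table up to full height so the whole bottle-cap mat can be photographed: press the big round release button on its control pod so that the column springs up to its first stop by itself, then take the camera head gently between the fingers (a light squeeze) and pull it straight up to the second, top stop. The column has no lock up there and sinks if let go, so finish while still holding the head fully raised. Do not press the small square lamp key and do not disturb the other things on the table.

Things in the scene. Friction and masses are not known exactly. Their poses are not given: they have to be found in the camera images.
- doccam: fixed white document camera. Origin: centre of its underside, on the table; z up, x the way the camera arm points (away from the robot at yaw 0). Base plate 180 x 240 (y) x 20 mm. Column at (0, 65) mm: 36 mm square sleeve up to 115 mm, two telescoping tubes inside, camera head on top. Control pod at (0, -65): block 150 x 50 (y), top at 70 mm, round release button at its -x end, lamp key at +x end
- release_top (a point): centre of the top face of the round release button (28 mm across, on a wide low black housing), at (-45, -65) mm in the doccam frame
- release (a joint): release button travel, 0 m up, 0.006 m fully down; spring return, about 5 N when fully down. Pressed past about 0.004 m it frees the column; it may be let go once the column has risen
- lamp_key (a joint): travel of the lamp key, 0 m up, 0.004 m down, about 3 N; must not be pressed
- lamp_key_top (a point): centre of the top face of the square lamp key, 12 x 12 mm, at (+50, -65) mm in the doccam frame, 95 mm along the pod from the release button
- camera_head: camera head on the column: plastic block 64 (x) x 30 (y) x 40 mm high, with an arm 22 mm wide to +x and a lens barrel 38 mm across centred 125 mm out. Origin: centre of the block's underside, 125 mm above the table when stowed; axes as doccam. Moves only up and down. Squeeze it across its 30 mm width with 10 to 15 N; above 60 N (both fingers added) it breaks
- head_grip (a point): point to grip on the camera head: centre of the block, 24 mm above its underside, 16 mm below its top. 149 mm above the table when stowed, 189 mm at the first stop, 269 mm at the second stop
- lower_section (a joint): lower telescoping tube: 0 m stowed (locked down), 0.040 m at the first stop; a spring drives it up there within about a second when the release button is pressed, carrying the head with it, and keeps it there
- upper_section (a joint): upper telescoping tube relative to the lower one: 0 m pushed in, 0.080 m at the second (top) stop, a hard stop. Locked until released. Lifting it takes about 2 to 4 N; it has no lock and sinks under its weight when let go
- cap_mat: flat square mat of bottle caps, 200 x 200 x 10 mm, fixed on the table under and beyond the lens. Origin: centre of underside
- glue: upright glue bottle, 40 mm across, 105 mm tall, loose, beside the column. Origin: centre of underside
- tape: roll of clear tape lying flat, 80 mm across, 24 mm high, loose. Origin: centre of underside
- phone: black phone lying flat, 150 x 72 x 9 mm, loose. Origin: centre of underside
- cap_a: loose blue bottle cap on the base plate, 32 mm across, 13 mm high. Origin: centre of underside
- cap_b: loose yellow bottle cap on the base plate, 32 mm across, 13 mm high. Origin: centre of underside
- pencil_cup: white cup with pencils, 74 mm across, 95 mm high (pencils to 170 mm), loose, to the left. Origin: centre of underside
- notebook: closed notebook lying flat, 210 x 150 x 14 mm, loose, to the right. Origin: centre of underside

How it is judged:
On the way, in this order (a step that is already met when the one before it is completed fails the run):
1. the release button has been pressed and the column has sprung up to its first stop by itself, the head not yet touched or pulled out (value of joint lower_section above 0.036 m and value of joint upper_section below 0.015 m and contact force between each of the arm, the fingers and camera_head below 0.5 N), for 0.1 s.
2. the head is held by the fingers at the second stop (value of joint lower_section above 0.036 m and value of joint upper_section above 0.073 m and contact force between the fingers and camera_head above 1 N), for 0.2 s.
At the end, for the whole second after the job is handed in: the column is fully out (lower tube within 4 mm of its stop, upper tube within 7 mm of its stop), the head at rest and still held by the fingers, the release button let go (all of step 2 and height (world z) of head_grip above 0.259 m and linear speed of camera_head below 0.02 m/s and value of joint release below 0.002 m); the arm keeps its last pose, push and grip.
It fails at once if the camera head is squeezed or struck with more than 60 N (contact force between any of the fingers, the arm and camera_head above 60 N).
It fails at once if the lamp key is pressed (value of joint lamp_key above 0.002 m).
It fails at once if another thing on the table is shifted by more than 25 mm or knocked over (distance of any of glue, tape, phone, cap_a, cap_b, pencil_cup, notebook from where it was at the start of the episode above 0.025 m or angle between any of glue, pencil_cup's own z axis and vertical above 0.5 rad).
It also fails if it takes over 45 s, if anything falls off the work surface, if the arm or the gripper's body presses on something with over 40 N, if the wrist force passes 120 N, or if a joint passes its speed limit or range.

## Working session

There is one attempt and no reset: what is moved stays moved. The work goes in short steps, Python scripts to look and compute and a tool call to move; the robot and the scene stay as the last step left them, time stands still between calls to the robot, and variables do not carry over. Pictures are saved under pics/ and viewed, at most 10 in all, crops included, and the job is handed in when it is done.

Besides the shell and the picture viewer there is one more tool, called as name(argument=value, ...) on one line, values as JSON. carry_out: Moves the arm, as the interface text tells. Its arguments: {"type":"object","properties":{"deltas":{"type":"array"},"fingers":{"type":"number"},"squeeze":{"type":"number"}},"required":["deltas"]}

```bash
mkdir -p pics; python3 - <<'E'
from station import arm
import cv2,json,numpy as np
o=arm.get_obs(); print(o)
for n in ("scene","side"):
    c=arm.camera(n); cv2.imwrite(f"pics/{n}0.png",c["color"])
    np.savez(f"{n}.npz",K=c["intrinsics"],R=c["R"],t=c["t"],img=c["color"])
    print(n,np.round(-c["R"].T@c["t"],3))
E
```

```text
{'t': 0.0, 'q': array([ 1.24680526,  0.41189346, -0.01273873,  1.59705191,  0.005598  ,
        1.13432653, -0.0822044 ]), 'joint_vel': array([ 7.44212092e-04,  6.58682624e-04, -4.19990401e-04, -9.59875048e-05,
        4.87319484e-04,  1.42932055e-03, -7.61754040e-04]), 'joint_efforts': array([ 4.04445709e-04, -5.87959528e+01,  6.42056633e-01, -2.91075754e+01,
       -5.37119515e-02,  1.84023933e-02,  1.91636295e-04]), 'position': array([ 0.15797277, -0.60416441,  0.22180975]), 'eef_rot': array([ 9.91829373e-01,  1.27568881e-01, -1.56479893e-04, -8.06806974e-04]), 'contact_force': array([-0.28564766, -0.25319688, -0.26850393]), 'ft_torque': array([0.00793157, 0.04050566, 0.00835057]), 'grip_force': 0.0, 'opening': 0.08752535232343209}
scene [ 1.279 -0.273  1.216]
side [0.152 1.048 0.933]
```

View pics/scene0.png

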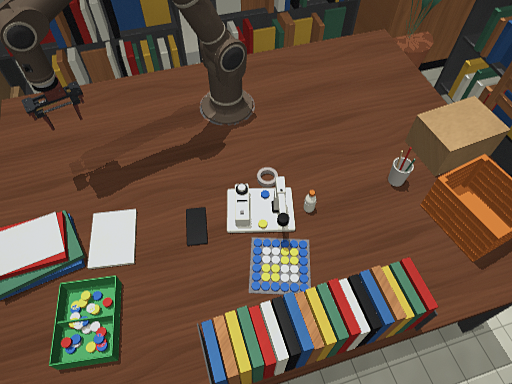

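View pics/side0.png

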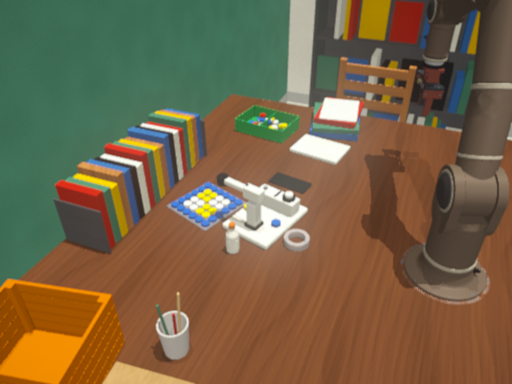

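The document camera is at about (260,208) in the scene view and (268,215) in the side view. The robot end of the base has the round button. I'll enlarge both.

```bash
python3 - <<'E'
import cv2,numpy as np
a=np.load("scene.npz")["img"][160:250,215:325]; b=np.load("side.npz")["img"][165:260,210:320]
r=lambda i:cv2.resize(i,None,fx=7,fy=6 if 0 else 7,interpolation=cv2.INTER_CUBIC)
for n,i in(("a",a),("b",b)):
    i=cv2.resize(i,None,fx=6,fy=6,interpolation=cv2.INTER_CUBIC); cv2.imwrite(f"pics/{n}1.png",i)
E
```

```text
(no output)
```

View pics/a1.png

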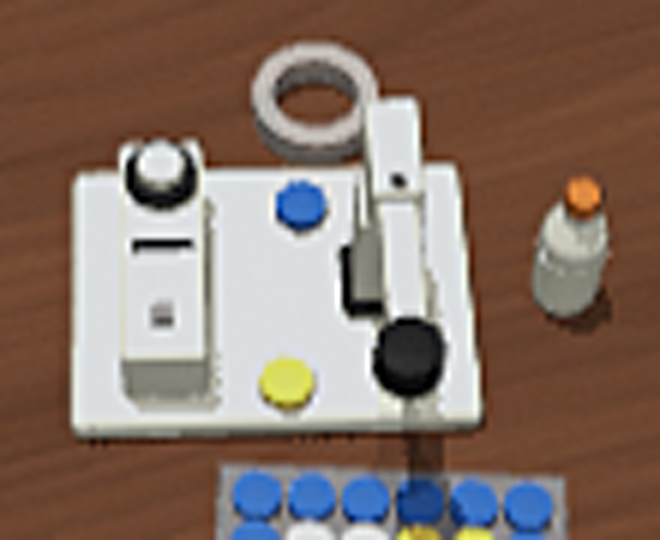

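View pics/b1.png

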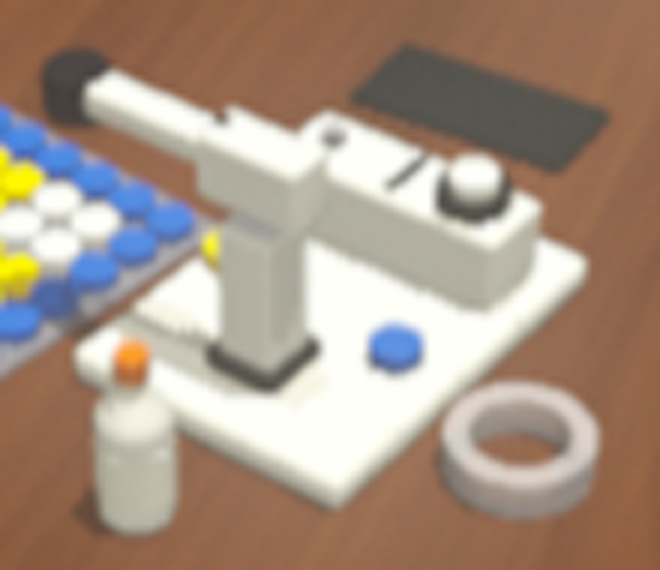

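```bash
cat > fit.py <<'E'
import numpy as np
from scipy.optimize import least_squares
C={n:np.load(n+".npz") for n in("scene","side")}
P=[("scene",215,160,{(-90,-120,20):(75,172),(-90,120,20):(460,165),(90,120,20):(483,418),(90,-120,20):(73,428),
 (-32,50,165):(372,100),(-32,80,165):(418,98),(-75,-90,70):(120,145),(-75,-40,70):(202,143),(75,-90,70):(122,358),(75,-40,70):(208,360),"b":(163,158)}),
 ("side",210,165,{(-90,120,20):(340,490),(-90,-120,20):(585,257),(90,120,20):(85,345),(-32,80,165):(293,178),(32,80,165):(197,143),(-32,50,165):(328,143),
 (-75,-40,70):(490,250),(-75,-90,70):(542,205),(75,-90,70):(325,108),"b":(475,168)})]
def res(v):
    x,y,a,zb=v; r=[]
    for n,u,w,d in P:
        c=C[n]
        for k,(p,q) in d.items():
            k=np.array((-45,-65,zb*1000) if k=="b" else k)/1000
            X=np.array([x+np.cos(a)*k[0]-np.sin(a)*k[1],y+np.sin(a)*k[0]+np.cos(a)*k[1],k[2]])
            m=c["K"]@(c["R"]@X+c["t"]); r+=list(m[:2]/m[2]-[u+p/6-.4,w+q/6-.4])
    return np.array(r)
s=least_squares(res,[.55,-.1,0,.08],loss="soft_l1")
v=s.x
print(v,np.round(res(v).reshape(-1,2),1).tolist())
R=np.array([[np.cos(v[2]),-np.sin(v[2])],[np.sin(v[2]),np.cos(v[2])]])
for n,p in(("btn",(-45,-65)),("grip",(0,65)),("lamp",(50,-65))): print(n,np.round(v[:2]+R@np.array(p)/1000,4))
E
python3 fit.py
```

```text
[ 0.56656061 -0.02476238 -0.26410953  0.09376246] [[-0.5, -0.5], [-0.4, -1.0], [0.3, -1.0], [-0.4, -0.6], [-1.5, -0.6], [-0.2, -0.4], [-0.4, -0.8], [-0.2, -0.8], [-0.4, -0.3], [0.0, -1.1], [-0.6, -0.2], [-1.1, -0.5], [0.1, 0.1], [-3.2, 0.9], [-0.6, -0.0], [-1.3, -1.6], [-0.4, 1.2], [-0.3, -0.7], [-0.5, -0.5], [-0.7, 0.2], [-0.9, 0.1]]
btn [ 0.5062 -0.0758]
grip [0.5835 0.038 ]
lamp [ 0.5979 -0.1006]
```

carry_out(deltas=[[[0.0261, -0.0235, -0.0043, 0, 0, 0], [0.0261, -0.0235, -0.0043, 0, 0, 0], [0.0261, -0.0235, -0.0043, 0, 0, 0], [0.0261, -0.0235, -0.0043, 0, 0, 0], [0.0261, -0.0235, -0.0043, 0, 0, 0], [0.0261, -0.0235, -0.0043, 0, 0, 0], [0.0261, -0.0235, -0.0043, 0, 0, 0], [0.0261, -0.0235, -0.0043, 0, 0, 0], [0.0261, -0.0235, -0.0043, 0, 0, 0], [0.0261, -0.0235, -0.0043, 0, 0, 0], [0.0261, -0.0235, -0.0043, 0, 0, 0], [0.0261, -0.0235, -0.0043, 0, 0, 0], [0.0261, -0.0235, -0.0043, 0, 0, 0], [0.0261, -0.0235, -0.0043, 0, 0, 0], [0.0261, -0.0235, -0.0043, 0, 0, 0], [0.0261, -0.0235, -0.0043, 0, 0, 0], [0.0261, -0.0235, -0.0043, 0, 0, 0], [0.0261, -0.0235, -0.0043, 0, 0, 0]]], fingers=0)

```text
t: 1.9
position: [0.506, -0.0753, 0.3]
eef_rot: [0.992, 0.127, -0.0, -0.0]
contact_force: [0.1, 0.1, -1.0]
opening: 0.0002
grip_force: 0.0
```

carry_out(deltas=[[[0, 0, 0, 0, 0, -0.132], [0, 0, 0, 0, 0, -0.132], [0, 0, 0, 0, 0, -0.132], [0, 0, 0, 0, 0, -0.132], [0, 0, 0, 0, 0, -0.132], [0, 0, 0, 0, 0, -0.132], [0, 0, 0, 0, 0, -0.132], [0, 0, 0, 0, 0, -0.132], [0, 0, 0, 0, 0, 0], [0, 0, 0, 0, 0, 0]]])

```text
t: 2.9
position: [0.5054, -0.0767, 0.2998]
eef_rot: [0.794, 0.608, -0.0, -0.0]
contact_force: [0.7, 0.5, 0.3]
opening: 0.0005
grip_force: 0.0
```

```bash
cat > h.py <<'E'
import numpy as np,cv2
from station import arm
from scipy.spatial.transform import Rotation as Ro
def look(name,crop=None):
    o=arm.get_obs(); c=arm.camera("wrist")
    np.savez("w_"+name+".npz",K=c["intrinsics"],T=c["T_tool_cam"],p=o["position"],r=o["eef_rot"])
    i=c["color"]; cv2.imwrite(f"pics/{name}.png",i); return o
def proj(name,X):
    w=np.load("w_"+name+".npz"); B=np.eye(4);B[:3,:3]=Ro.from_quat(w["r"]).as_matrix();B[:3,3]=w["p"]
    m=w["K"]@(np.linalg.inv(B@w["T"])@np.append(X,1))[:3]; return m[:2]/m[2]
def ray(name,u,z):
    w=np.load("w_"+name+".npz"); B=np.eye(4);B[:3,:3]=Ro.from_quat(w["r"]).as_matrix();B[:3,3]=w["p"];M=B@w["T"]
    d=M[:3,:3]@np.linalg.inv(w["K"])@[u[0],u[1],1]; return M[:3,3]+d*(z-M[2,3])/d[2]
def to(X,psi):
    o=arm.get_obs(); R=Ro.from_quat(o["eef_rot"]); c=R.as_matrix()
    print("psi",np.arctan2(c[1,0],c[0,0]),"z",c[:,2],"tool d",np.round(R.inv().apply(np.array(X)-o["position"]),4))
    t=Ro.from_euler("z",psi)*Ro.from_euler("x",np.pi); print("rotvec",np.round((R.inv()*t).as_rotvec(),4))
E
python3 - <<'E'
from h import *
o=look("w0"); print(o["t"],o["position"],o["q"],o["opening"])
to([.5062,-.0758,.12],1.307)
for X in([.5062,-.0758,.094],[.5835,.038,.165],[.5979,-.1006,.073]): print(proj("w0",X))
E
```

```text
2.9 [ 0.50544892 -0.07667654  0.299829  ] [ 0.54988544  0.20507639 -0.57757294  1.72752158  0.11751722  1.24408371
 -0.31904365] 0.0005208613216873827
psi 1.3080763630344483 z [-3.01214352e-04  1.91588858e-05 -9.99999954e-01] tool d [0.001  0.0005 0.1799]
rotvec [-0.0003  0.0001  0.0011]
[258.87886056 170.85657285]
[315.94263666  25.3119061 ]
[341.98779853 167.51106255]
```

View pics/w0.png

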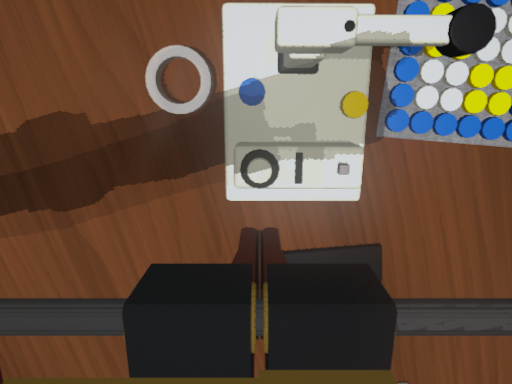

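The wrist view shows the button ring centred at about (259,168), the lamp key at (343,169), and the head block's left face from (278,8) to (279,47). That agrees with the fit to about 3 px.

```bash
python3 - <<'E'
from h import *
b=ray("w0",(259,168),.094);l=ray("w0",(343.5,169),.073);print(b,l,l-b,np.arctan2(*(l-b)[1::-1]))
h=[ray("w0",u,.165) for u in((278,8),(278,46),(359,10),(359,45))];print(np.round(h,4),np.mean(h,0))
to(b-[0,0,b[2]-.105],1.307)
E
```

```text
[ 0.50714269 -0.07280511  0.094     ] [ 0.59922566 -0.10274373  0.073     ] [ 0.09208297 -0.02993862 -0.021     ] -0.31434633907969867
[[0.5576 0.0577 0.165 ]
 [0.5509 0.0311 0.165 ]
 [0.6184 0.0399 0.165 ]
 [0.6136 0.015  0.165 ]] [0.58511423 0.03594561 0.165     ]
psi 1.3080763630344483 z [-3.01214352e-04  1.91588858e-05 -9.99999954e-01] tool d [0.0042 0.0007 0.1949]
rotvec [-0.0003  0.0001  0.0011]
```

carry_out(deltas=[[[0.003, 0.0005, 0.024, 0, 0, 0], [0, 0, 0.024, 0, 0, 0], [0, 0, 0.024, 0, 0, 0], [0, 0, 0.024, 0, 0, 0], [0, 0, 0.024, 0, 0, 0], [0, 0, 0.024, 0, 0, 0], [0, 0, 0.024, 0, 0, 0], [0, 0, 0.024, 0, 0, 0], [0, 0, 0, 0, 0, 0], [0, 0, 0, 0, 0, 0]]])

```text
t: 3.95
position: [0.5069, -0.0736, 0.1083]
eef_rot: [0.793, 0.609, -0.0, -0.0]
contact_force: [-0.4, 0.6, 0.2]
opening: 0.0004
grip_force: 0.0
```

carry_out(deltas=[[[0, 0, 0.004, 0, 0, 0], [0, 0, 0.004, 0, 0, 0], [0, 0, 0.003, 0, 0, 0], [0, 0, 0.003, 0, 0, 0], [0, 0, 0, 0, 0, 0], [0, 0, 0, 0, 0, 0]]])

```text
t: 4.55
position: [0.5068, -0.0738, 0.0941]
eef_rot: [0.793, 0.61, -0.0, -0.0]
contact_force: [-0.2, 0.2, 0.7]
opening: 0.0002
grip_force: 0.0
```

carry_out(deltas=[[[0, 0, 0.002, 0, 0, 0], [0, 0, 0.002, 0, 0, 0], [0, 0, 0, 0, 0, 0], [0, 0, 0, 0, 0, 0]]])

```text
t: 4.95
position: [0.5071, -0.0738, 0.0902]
eef_rot: [0.792, 0.61, 0.0, 0.0]
contact_force: [0.2, 0.2, 3.2]
opening: 0.0006
grip_force: 1.5
```

carry_out(deltas=[[[0, 0, 0.002, 0, 0, 0], [0, 0, 0.001, 0, 0, 0], [0, 0, 0, 0, 0, 0], [0, 0, 0, 0, 0, 0], [0, 0, 0, 0, 0, 0], [0, 0, 0, 0, 0, 0], [0, 0, 0, 0, 0, 0], [0, 0, 0, 0, 0, 0], [0, 0, 0, 0, 0, 0], [0, 0, 0, 0, 0, 0], [0, 0, 0, 0, 0, 0], [0, 0, 0, 0, 0, 0], [0, 0, 0, 0, 0, 0], [0, 0, 0, 0, 0, 0]]])

```text
t: 6.35
position: [0.5071, -0.0738, 0.0871]
eef_rot: [0.793, 0.61, 0.0, 0.0]
contact_force: [1.5, -0.2, 4.3]
opening: 0.0005
grip_force: 2.2
```

carry_out(deltas=[[[0, 0, -0.01, 0, 0, 0], [0, 0, -0.024, 0, 0, 0], [0, 0, -0.03, 0, 0, 0], [0, 0, -0.03, 0, 0, 0], [0, 0, -0.03, 0, 0, 0], [0, 0, -0.03, 0, 0, 0], [0, 0, -0.03, 0, 0, 0], [0, 0, -0.03, 0, 0, 0], [0, 0, -0.02, 0, 0, 0], [0.0253, 0.0093, 0, 0, 0, 0], [0.0253, 0.0093, 0, 0, 0, 0], [0.0253, 0.0093, 0, 0, 0, 0], [0.0253, 0.0093, 0, 0, 0, 0], [0.0253, 0.0093, 0, 0, 0, 0], [0, 0, 0, 0, 0, 0]]])

```text
t: 7.85
position: [0.5838, 0.0402, 0.3202]
eef_rot: [0.791, 0.612, -0.001, -0.002]
contact_force: [1.2, -0.2, 0.4]
opening: 0.0004
grip_force: 0.0
```

carry_out(deltas=[[[0, 0, 0, 0, 0, -0.13], [0, 0, 0, 0, 0, -0.13], [0, 0, 0, 0, 0, -0.13], [0, 0, 0, 0, 0, -0.13], [0, 0, 0, 0, 0, -0.13], [0, 0, 0, 0, 0, -0.13], [0, 0, 0, 0, 0, -0.13], [0, 0, 0, 0, 0, -0.13], [0, 0, 0, 0, 0, -0.13], [0, 0, 0, 0, 0, -0.13], [0, 0, 0, 0, 0, -0.13], [0, 0, 0, 0, 0, -0.13], [0, 0, 0, 0, 0, 0], [0, 0, 0, 0, 0, 0]]], fingers=1, squeeze=12)

```text
t: 9.25
position: [0.5835, 0.0358, 0.3208]
eef_rot: [0.137, 0.991, -0.0, -0.001]
contact_force: [0.1, -0.2, 0.9]
opening: 0.088
grip_force: 0.0
```

```bash
python3 - <<'E'
from h import *
o=look("w1"); print(o["t"],o["position"],o["q"],o["opening"])
to([.585,.036,.17],2.867)
for z in(.165,.205):
  for X in([-.032,.05],[-.032,.08],[.032,.08],[.032,.05]):
    c,s=np.cos(-.275),np.sin(-.275); print(z,X,proj("w1",[.585+c*X[0]-s*(X[1]-.065),.036+s*X[0]+c*(X[1]-.065),z]))
E
```

```text
9.25 [0.58350841 0.03580767 0.32080839] [ 0.5234017   0.42105125 -0.93566391  1.51113351  0.34145179  1.38351073
  0.86205526] 0.08798554806594605
psi 2.8678677609581427 z [-9.78547466e-04 -5.14770330e-04 -9.99999389e-01] tool d [-0.0014  0.0005  0.1509]
rotvec [-0.0008 -0.0008  0.0009]
0.165 [-0.032, 0.05] [242.82358384 147.82196421]
0.165 [-0.032, 0.08] [275.3784531  147.85326302]
0.165 [0.032, 0.08] [274.50955084 214.01361816]
0.165 [0.032, 0.05] [243.56412227 213.98758595]
0.205 [-0.032, 0.05] [240.58813048 153.91404132]
0.205 [-0.032, 0.08] [277.63895158 153.94925246]
0.205 [0.032, 0.08] [276.53043869 228.39506495]
0.205 [0.032, 0.05] [241.55015771 228.36655225]
```

View pics/w1.png

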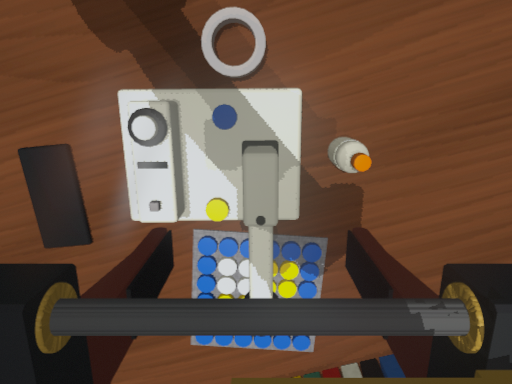

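The head top spans columns 243–278 and rows about 147–226, which matches a top at 0.205 m. It is centred within 2 mm. I'll use the side camera to confirm the height.

```bash
python3 - <<'E'
from h import *
i=arm.camera("side")["color"]; cv2.imwrite("pics/s1.png",cv2.resize(i[130:250,190:320],None,fx=4,fy=4,interpolation=cv2.INTER_CUBIC))
E
```

```text
(no output)
```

View pics/s1.png

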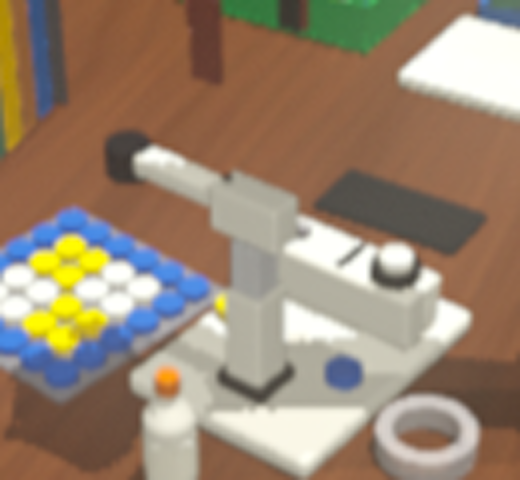

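The column is up: the inner tube shows below the head. Next I descend and grip.

carry_out(deltas=[[[-0.001, 0.001, 0.015, 0, 0, 0], [0, 0, 0.02, 0, 0, 0], [0, 0, 0.02, 0, 0, 0], [0, 0, 0.02, 0, 0, 0], [0, 0, 0.02, 0, 0, 0], [0, 0, 0.02, 0, 0, 0], [0, 0, 0.02, 0, 0, 0], [0, 0, 0.015, 0, 0, 0], [0, 0, 0, 0, 0, 0], [0, 0, 0, 0, 0, 0]]])

```text
t: 10.35
position: [0.5854, 0.0375, 0.171]
eef_rot: [0.135, 0.991, 0.0, -0.0]
contact_force: [0.0, 0.6, -0.3]
opening: 0.0879
grip_force: 0.0
```

carry_out(deltas=[[[0, 0, 0, 0, 0, 0], [0, 0, 0, 0, 0, 0], [0, 0, 0, 0, 0, 0], [0, 0, 0, 0, 0, 0], [0, 0, 0, 0, 0, 0], [0, 0, 0, 0, 0, 0], [0, 0, 0, 0, 0, 0], [0, 0, 0, 0, 0, 0], [0, 0, 0, 0, 0, 0], [0, 0, 0, 0, 0, 0]]], fingers=0, squeeze=12)

```text
t: 11.35
position: [0.5852, 0.0364, 0.171]
eef_rot: [0.135, 0.991, -0.001, -0.0]
contact_force: [-2.6, -4.3, 1.6]
opening: 0.0296
grip_force: 12.0
```

carry_out(deltas=[[[0, -0.001, -0.003, 0, 0, 0], [0, 0, -0.006, 0, 0, 0], [0, 0, -0.006, 0, 0, 0], [0, 0, -0.006, 0, 0, 0], [0, 0, -0.006, 0, 0, 0], [0, 0, -0.006, 0, 0, 0], [0, 0, -0.006, 0, 0, 0], [0, 0, -0.006, 0, 0, 0], [0, 0, -0.006, 0, 0, 0], [0, 0, -0.006, 0, 0, 0], [0, 0, -0.006, 0, 0, 0], [0, 0, -0.006, 0, 0, 0], [0, 0, -0.003, 0, 0, 0], [0, 0, 0, 0, 0, 0], [0, 0, 0, 0, 0, 0]]])

```text
t: 12.85
position: [0.5852, 0.0363, 0.243]
eef_rot: [0.135, 0.991, -0.0, 0.0]
contact_force: [-1.1, -2.2, -2.5]
opening: 0.0297
grip_force: 12.0
```

carry_out(deltas=[[[0, 0, -0.002, 0, 0, 0], [0, 0, -0.002, 0, 0, 0], [0, 0, -0.002, 0, 0, 0], [0, 0, 0, 0, 0, 0], [0, 0, 0, 0, 0, 0]]])

```text
t: 13.35
position: [0.5852, 0.0363, 0.2491]
eef_rot: [0.135, 0.991, -0.0, 0.0]
contact_force: [0.9, -2.9, -2.7]
opening: 0.0299
grip_force: 12.0
```

carry_out(deltas=[[[0, 0, -0.001, 0, 0, 0], [0, 0, -0.001, 0, 0, 0], [0, 0, 0, 0, 0, 0], [0, 0, 0, 0, 0, 0], [0, 0, 0, 0, 0, 0]]])

```text
t: 13.85
position: [0.5852, 0.0363, 0.2511]
eef_rot: [0.134, 0.991, -0.0, 0.0]
contact_force: [0.3, -2.1, -1.3]
opening: 0.0298
grip_force: 12.0
```

carry_out(deltas=[[[0, 0, -0.001, 0, 0, 0], [0, 0, -0.001, 0, 0, 0], [0, 0, 0, 0, 0, 0], [0, 0, 0, 0, 0, 0], [0, 0, 0, 0, 0, 0]]])

```text
t: 14.35
position: [0.5846, 0.0362, 0.252]
eef_rot: [0.134, 0.991, -0.0, -0.001]
contact_force: [2.0, -0.8, -17.7]
opening: 0.0299
grip_force: 12.0
```

```bash
python3 - <<'E'
from h import *
c=arm.camera("side"); i=c["color"]; cv2.imwrite("pics/s2.png",cv2.resize(i[100:240,190:330],None,fx=4,fy=4,interpolation=cv2.INTER_CUBIC))
o=arm.get_obs(); print(o["position"],o["contact_force"],o["grip_force"],o["joint_vel"].max())
a,y=-.275,.0363
for k in((-.032,.015),(.032,.015)):
  for z in(.245,.285):
    X=np.array([.5852+np.cos(a)*k[0]-np.sin(a)*k[1],.0363+np.sin(a)*k[0]+np.cos(a)*k[1],z]);m=c["intrinsics"]@(c["R"]@X+c["t"]);print(k,z,(m[:2]/m[2]-[190,100])*4)
E
```

```text
[0.58459538 0.03625907 0.25223193] [  1.4434478   -0.70024262 -18.23561626] 11.996377855539322 0.003620106952317212
(-0.032, 0.015) 0.245 [269.34388394 285.22832841]
(-0.032, 0.015) 0.285 [269.17500336 237.61990493]
(0.032, 0.015) 0.245 [201.0549983  256.47475262]
(0.032, 0.015) 0.285 [199.66489557 209.54547252]
```

View pics/s2.png

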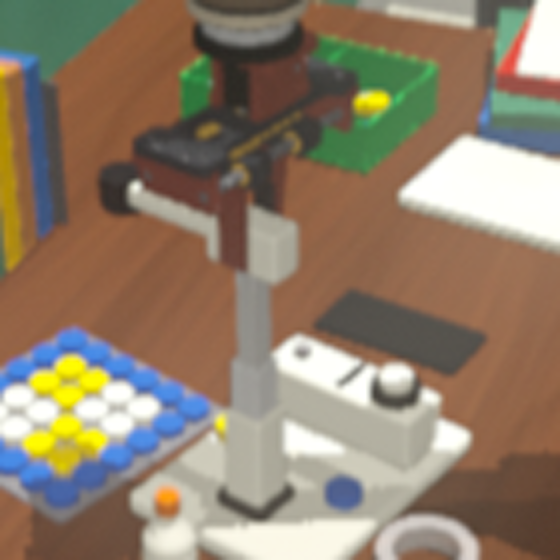

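The head is at the hard stop, with both tubes out and the pull at 18 N. I'll ease off 1 mm and hand in.

carry_out(deltas=[[[0, 0, 0.001, 0, 0, 0], [0, 0, 0, 0, 0, 0], [0, 0, 0, 0, 0, 0], [0, 0, 0, 0, 0, 0], [0, 0, 0, 0, 0, 0]]])

```text
t: 14.9
position: [0.585, 0.0363, 0.2522]
eef_rot: [0.134, 0.991, -0.0, -0.0]
contact_force: [-1.1, -1.4, -12.8]
opening: 0.0298
grip_force: 12.0
```

```bash
python3 -c "
from station import arm
o=arm.get_obs();print(o['position'],o['contact_force'],o['grip_force'])
print(arm.job_done())"
```

```text
[0.58497389 0.03632548 0.25222351] [ -1.05737408  -1.39362288 -12.82217181] 11.997645199298859
the job is handed in; nothing more can be done
None
```

I handed the job in at about 15 s with the camera head at its top stop, held in a 12 N grip; the release button is let go, and I saw no contact with the lamp key or the other things on the table, but no verdict came back.

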